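# Close each jar of glass with its own lid

## Robot

A 6-joint arm with a two-finger parallel gripper is mounted at the origin on a cart in front of the work surface, level with it; the furniture and walls round the work are solid. World frame = base frame: x ahead of the robot, y to its left, z up, the work surface at z = 0. Lengths are in m, angles in rad, forces in N, time in s.
With the tool pointing down it reaches from about 0.425 to 0.95 m from the base axis. Payload 3.5 kg.
Tool frame: the origin (TCP) lies midway between the tips of the shut fingers; the grasp point (between the pads) lies 19 mm behind it; z points along the fingers, y is the line along which they close (so a half turn about z gives the same grasp; the last joint's range is limited). The gripper opens to 85 mm and grips with 20 to 120 N. Pads are 22 mm wide; open, the fingers measure 114 mm over their backs; the gripper's body (76 mm by 85 mm) begins 54 mm behind the grasp point. The pads swing forward as they close: fully open they stand 13 mm farther back than shut.
Start: joints at [0.964, 0.286, 1.577, -0, 1.279, -0.15], TCP at [0.298, 0.606, 0.231] pointing down, gripper open.
Joint ranges: [-2.77, 2.77], [-0.9, 2.22], [0.21, 2.48], [-1.53, 4.67], [0.24, 2.81], [-2.84, 2.84]. Speed limits (rad/s): [2.79, 2.79, 3.14, 3.14, 3.14, 3.14].

## Interface

Orientations are given as a unit quaternion [x, y, z, w].
In Python, from plant import ctrl gives the robot as it stands.
- The arm moves only by the tool send_rows, never from a script. Its argument "series" is a list that holds one entry, the list of rows, each a list of 7 numbers: the shift along the tool's x, y, z in cm, then the turn, a rotation vector about the tool's x, y, z in rad, then the opening, from -1 (shut) to 1 (fully open). In form: [[[x, y, z, rx, ry, rz, jaw], ...]]. A call has 1 to 10 rows; each row shifts and turns the commanded pose from where the row before left it, along the tool's axes as they then stand; what a row does not reach is not made up. A row lasts 1/8 s, in which the tool goes at most 62.5 mm and 10.7 degrees, less where a joint would pass 70% of its speed; a pose out of reach is approached as far as the arm can. A call is refused whole if a number of a shift passes 6.25 or a number of a turn 0.188, either way. A call with a gripper value outside its range is refused whole. The fingers move at their own pace and stop on an object; "force" is the grip in N (left out, the last holds). Time passes only in rows, so rows that do not move let the fingers close. It gives the time, the measured TCP pose, the force, the opening and the grip force at its end, in the units of the state.
- ctrl.get_state(): the state, without advancing time (a new reading comes with each control period).
- ctrl.read_camera(name): name is "scene" or "top"; returns a dict with "img" (384x512x3 uint8, red, green, blue), "fx", "fy", "cx", "cy" (pixels), "R" (3x3) and "t" (3): a world point X has camera coordinates R X + t. Camera axes: x right, y down, z forward; pixel columns grow to the right and rows downward; lengths in m; the calibration is good to about 2 mm. A picture is of the moment at which its call begins. There is no depth.
- ctrl.sign_off(): hands the job in; it is judged then, once.
The state is a dict: "time": time; "qpos": joint angles; "dq": joint speeds; "joint_efforts": joint torques, N m; "eef_pos": TCP position; "tcp_rot": TCP orientation; "contact_force": force on the tool from outside, world axes, zero at the start; "wrist_torque": the same for the moment, N m; "opening": opening from 0.0 (shut) to 1.0 (fully open); "finger_force": force on a finger pad.
Only numpy, scipy, OpenCV 4.12 (cv2) and the standard library are available. Lean on these libraries where they do the work, as an engineer would, in place of code of your own. Each camera call takes 0.05 s, during which the arm holds its last target. There are 200 camera calls.

## Task

Close the four open jars of glass pieces so that the colours stay apart: put on each jar the wooden lid of its size whose knob carries a chip of the same glass, its plug fully down in the mouth so that the lid lies level on the rim. Leave the jars standing upright where they are, and leave the already closed jar and the dish of chips alone.

Things in the scene. Friction and masses are not known exactly. Their poses are not given: they have to be found in the camera images.
- lid_small_green: Small turned wooden lid. Tapered plug below (z 0-12 mm; 28 mm across at its foot, 39 mm above z = 8), cover disc 59 mm across (z 12-19), round knob to grip, 28 mm across (z 19-45), topped by an 18 mm square chip of pale sea-green glass. Origin: centre of the plug's underside, z up; it starts standing on its plug on the bench. 45 g. Belongs on the small open jar of pale sea-green glass.
- lid_small_blue: Small turned wooden lid. Tapered plug below (z 0-12 mm; 28 mm across at its foot, 39 mm above z = 8), cover disc 59 mm across (z 12-19), round knob to grip, 28 mm across (z 19-45), topped by an 18 mm square chip of dark blue-violet glass. Origin: centre of the plug's underside, z up; it starts standing on its plug on the bench. 45 g. Belongs on the small open jar of dark blue-violet glass.
- lid_large_green: Large turned wooden lid. Tapered plug below (z 0-12 mm; 40 mm across at its foot, 53 mm above z = 8), cover disc 72 mm across (z 12-19), round knob to grip, 28 mm across (z 19-45), topped by an 18 mm square chip of pale sea-green glass. Origin: centre of the plug's underside, z up; it starts standing on its plug on the bench. 60 g. Belongs on the large open jar of pale sea-green glass.
- lid_large_blue: Large turned wooden lid. Tapered plug below (z 0-12 mm; 40 mm across at its foot, 53 mm above z = 8), cover disc 72 mm across (z 12-19), round knob to grip, 28 mm across (z 19-45), topped by an 18 mm square chip of dark blue-violet glass. Origin: centre of the plug's underside, z up; it starts standing on its plug on the bench. 60 g. Belongs on the large open jar of dark blue-violet glass.
- jar_small_green: Small open clear glass jar holding pieces of pale sea-green glass, 60 mm across, rim at z = 62 mm, mouth 48 mm across inside. Origin: centre of its underside; z up. Loose, 190 g, upright on the bench. Closed with its own lid, the cover disc lies on the rim, so the lid's origin is 50 mm above the jar's; the plug goes in freely with 4 to 6 mm of play.
- jar_small_blue: Small open clear glass jar holding pieces of dark blue-violet glass, 62 mm across, rim at z = 70 mm, mouth 50 mm across inside. Origin: centre of its underside; z up. Loose, 190 g, upright on the bench. Closed with its own lid, the cover disc lies on the rim, so the lid's origin is 58 mm above the jar's; the plug goes in freely with 4 to 6 mm of play.
- jar_large_green: Large open clear glass jar holding pieces of pale sea-green glass, 72 mm across, rim at z = 90 mm, mouth 60 mm across inside. Origin: centre of its underside; z up. Loose, 260 g, upright on the bench. Closed with its own lid, the cover disc lies on the rim, so the lid's origin is 78 mm above the jar's; the plug goes in freely with 4 to 6 mm of play.
- jar_large_blue: Large open clear glass jar holding pieces of dark blue-violet glass, 72 mm across, rim at z = 90 mm, mouth 60 mm across inside. Origin: centre of its underside; z up. Loose, 260 g, upright on the bench. Closed with its own lid, the cover disc lies on the rim, so the lid's origin is 78 mm above the jar's; the plug goes in freely with 4 to 6 mm of play.
- closed_jar: Bystander: jar of violet glass that is already closed with a smooth golden lid, 64 mm across, 83 mm tall. Origin: centre of its underside. It stands among the open jars and stays as it is.
- dish: Bystander: small round pale dish of copper and pale glass chips, 69 mm across, 18 mm high, standing between the lids and the jars. Origin: centre of its underside. It stays where it is.

How it is judged:
At the end, for the whole second after the job is handed in: Each lid sits in the open jar of its size and glass: within 8 mm of centre, disc on the rim (+3/-4 mm), tilt under 0.10 rad, at rest. Open jars: upright (0.08 rad), within 40 mm of their starts. Closed jar upright, it and the dish within 30 mm of their starts (horizontal distance between lid_small_green and jar_small_green below 0.008 m and z of lid_small_green in the frame of jar_small_green between 0.046 and 0.053 m and angle between each of lid_small_green, lid_small_blue, lid_large_green, lid_large_blue's own z axis and vertical below 0.1 rad and angle between each of jar_small_green, jar_small_blue, jar_large_green, jar_large_blue, closed_jar's own z axis and vertical below 0.08 rad and distance of each of jar_small_green, jar_small_blue, jar_large_green, jar_large_blue from where it was at the start of the episode below 0.04 m and linear speed of each of lid_small_green, lid_small_blue, lid_large_green, lid_large_blue below 0.02 m/s and horizontal distance between lid_small_blue and jar_small_blue below 0.008 m and z of lid_small_blue in the frame of jar_small_blue between 0.054 and 0.061 m and horizontal distance between lid_large_green and jar_large_green below 0.008 m and z of lid_large_green in the frame of jar_large_green between 0.074 and 0.081 m and horizontal distance between lid_large_blue and jar_large_blue below 0.008 m and z of lid_large_blue in the frame of jar_large_blue between 0.074 and 0.081 m and distance of each of closed_jar, dish from where it was at the start of the episode below 0.03 m); the robot touches nothing.
It fails at once if a jar is tipped over (angle between any of jar_small_green, jar_small_blue, jar_large_green, jar_large_blue, closed_jar's own z axis and vertical above 0.5 rad).
It also fails if it takes over 96 s, if anything falls off the work surface, if the arm or the gripper's body presses on something with over 40 N, if the wrist force passes 120 N, or if a joint passes its speed limit or range.

## Working session

There is one attempt and no reset: what is moved stays moved. The work goes in short steps, Python scripts to look and compute and a tool call to move; the robot and the scene stay as the last step left them, time stands still between calls to the robot, and variables do not carry over. Pictures are saved under pics/ and viewed, at most 14 in all, crops included, and the job is handed in when it is done.

Besides the shell and the picture viewer there is one more tool, called after "Request:" as a command line: name --argument value ..., lists and objects as JSON in quotes. send_rows: Moves the arm, as the interface text tells. Its arguments: {"type":"object","properties":{"series":{"type":"array"},"force":{"type":"number"}},"required":["series"]}

```bash
mkdir -p pics; ls
python3 - <<'E'
from plant import ctrl
import cv2
s=ctrl.get_state(); print(s)
for n in("scene","top"):
    c=ctrl.read_camera(n); cv2.imwrite(f"pics/{n}0.png",c["img"][:,:,::-1]); print(n,c["fx"],c["fy"],c["cx"],c["cy"],c["R"],c["t"])
E
```

```text
pics
{'time': 0.0, 'qpos': array([ 9.64016466e-01,  2.87180558e-01,  1.57818023e+00,  3.79838120e-06,
        1.27860542e+00, -1.50017589e-01]), 'dq': array([ 0.00105594,  0.00022232,  0.00121083, -0.00044633,  0.00071766,
        0.00060651]), 'joint_efforts': array([-6.39827408e-05, -4.05988455e+01, -2.92624998e+01, -1.65133329e-04,
        5.93377888e-03,  3.74080670e-06]), 'eef_pos': array([0.29730796, 0.60526265, 0.2299355 ]), 'tcp_rot': array([ 2.26401367e-01,  9.74033373e-01, -1.10215190e-03, -4.40124848e-04]), 'contact_force': array([-0.01562725,  0.28711802,  0.70166112]), 'wrist_torque': array([ 0.02317676, -0.01093947,  0.0289291 ]), 'finger_force': 0.0, 'opening': 1.0027850041929043}
scene 452.7111747625765 452.7111747625765 261.7401862605548 198.56983452369616 [[ 0.59110883 -0.80653914  0.00921795]
 [-0.49699647 -0.37319992 -0.78340049]
 [ 0.6352833   0.45849366 -0.62144887]] [-0.4027425   0.25981673  0.73032353]
top 392.5421577011856 392.5421577011856 246.87028588025245 188.98043310650758 [[-0.01150054 -0.99986712  0.0115537 ]
 [-0.98875077  0.00964793 -0.14926098]
 [ 0.14912968 -0.01314031 -0.98873033]] [-0.08305585  0.54871931  0.80739285]
```

View pics/scene0.png

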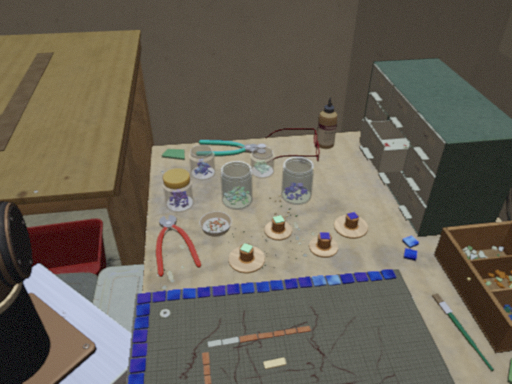

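View pics/top0.png

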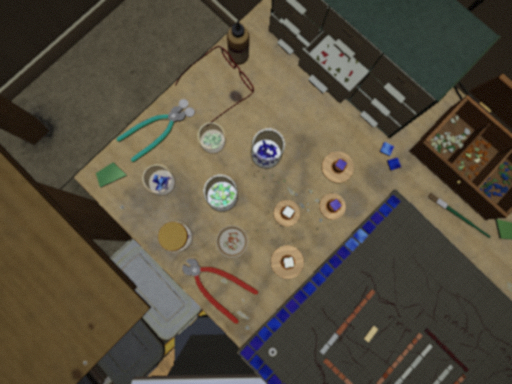

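The scene view shows the lids at about (247,250) large green, (278,225) small green, (323,242) small blue and (351,222) large blue. In the top view they are at (287,262), (287,212), (333,206) and (338,166). The jars in the top view are at (211,137) small green, (267,148) large blue, (159,180) small blue and (222,193) large green, with the closed jar at (174,236) and the dish at (232,240). Next I'll look at enlarged crops.

Run:
```python
import cv2
a=cv2.imread("pics/top0.png")[110:290,135:365]; cv2.imwrite("pics/topc.png",cv2.resize(a,None,fx=3.3,fy=3.3,interpolation=cv2.INTER_CUBIC))
a=cv2.imread("pics/scene0.png")[140:275,155:375]; cv2.imwrite("pics/scenec.png",cv2.resize(a,None,fx=3.6,fy=3.6,interpolation=cv2.INTER_CUBIC))
```

```text
(no output)
```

View pics/topc.png

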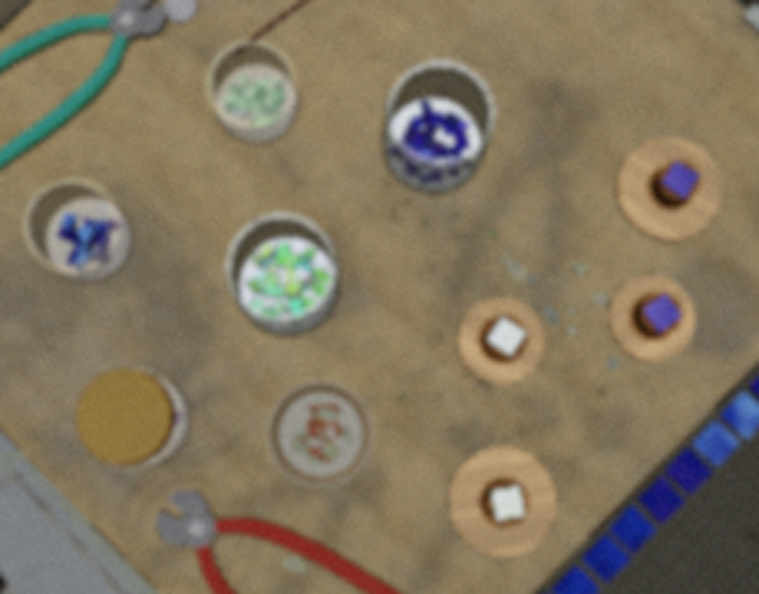

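View pics/scenec.png

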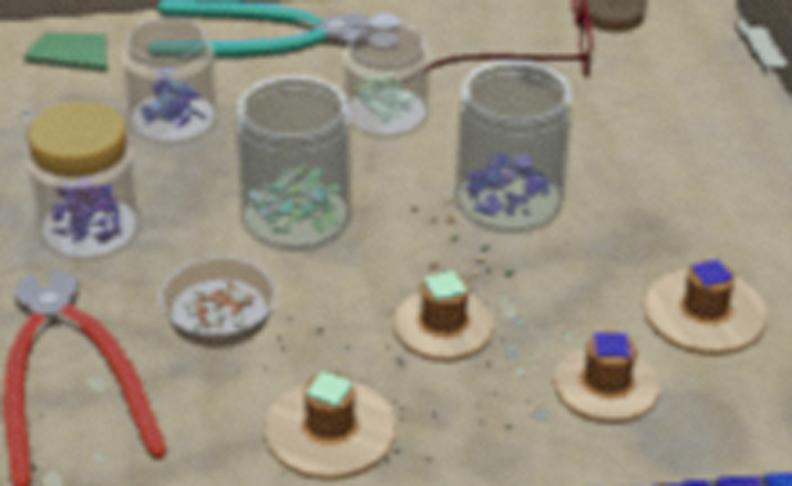

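The crops are clear. Top crop rim centres are about LB (440,116), LG (283,268), SG (253,86) and SB (71,227). In the scene crop they are about (515,92), (294,108), (386,47) and (169,42). I'll triangulate these, along with the chips found by colour mask.

```bash
cat > h.py <<'E'
from plant import ctrl
import numpy as np, cv2
def P(c): return np.array([[c["fx"],0,c["cx"]],[0,c["fy"],c["cy"]],[0,0,1]])@np.c_[c["R"],c["t"]]
def proj(c,X): p=P(c)@np.append(X,1); return p[:2]/p[2]
def plane(c,uv,z):
    R,t=np.array(c["R"]),np.array(c["t"]); o=-R.T@t
    d=R.T@np.array([(uv[0]-c["cx"])/c["fx"],(uv[1]-c["cy"])/c["fy"],1]); return o+d*(z-o[2])/d[2]
def tri(a,b,ua,ub):
    X=cv2.triangulatePoints(P(a),P(b),np.float64(ua).reshape(2,1),np.float64(ub).reshape(2,1)).ravel(); return X[:3]/X[3]
def blob(m,x0,y0,r):
    w=np.zeros_like(m);cv2.circle(w,(int(x0),int(y0)),r,255,-1); m=m&w
    n,l,s,c=cv2.connectedComponentsWithStats(m); i=1+np.argmax(s[1:,4]); return c[i],s[i,4]
def chipmask(img,kind):
    h=cv2.cvtColor(img,cv2.COLOR_RGB2HSV)
    if kind=='b': return cv2.inRange(h,(112,90,60),(150,255,255))
    return cv2.inRange(h,(30,0,165),(110,140,255))|cv2.inRange(h,(0,0,180),(180,30,255))
def c2t(p): return ((p[0]+.5)/3.3-.5+135,(p[1]+.5)/3.3-.5+110)
def c2s(p): return ((p[0]+.5)/3.6-.5+155,(p[1]+.5)/3.6-.5+140)
E
python3 - <<'E'
from h import *
np.set_printoptions(precision=4,suppress=True)
t=ctrl.read_camera("top");s=ctrl.read_camera("scene")
for n,k,a,b in [("LG",'g',(289,262),(247,247)),("SG",'g',(288,212),(279,219)),("SB",'b',(334,205),(324,236)),("LB",'b',(341,165),(352,216))]:
    ua,na=blob(chipmask(t["img"],k),*a,11);ub,nb=blob(chipmask(s["img"],k),*b,11)
    print(n,ua,na,ub,nb,tri(t,s,ua,ub),"top z.045:",plane(t,ua,.047),"scene:",plane(s,ub,.047))
for n,a,b,z in [("jLB",(440,116),(515,92),.09),("jLG",(283,268),(294,108),.09),("jSG",(253,86),(386,47),.062),("jSB",(71,227),(169,42),.07)]:
    print(n,tri(t,s,c2t(a),c2s(b)),plane(t,c2t(a),z),plane(s,c2s(b),z))
# lid disc centres, closed jar, dish in top crop
for n,p,z in [("LGd",(503,501),.019),("SGd",(501,340),.019),("SBd",(653,318),.019),("LBd",(669,189),.019),("closed",(124,417),.083),("dish",(321,434),.018)]:
    print(n,plane(t,c2t(p),z))
E
```

```text
LG [288.4328 261.9701] 67 [246.1429 247.013 ] 77 [ 0.3918 -0.1742  0.0472] top z.045: [ 0.3917 -0.174   0.047 ] scene: [ 0.3921 -0.1742  0.047 ]
SG [288.    211.375] 64 [277.9846 218.3077] 65 [ 0.4977 -0.1758  0.0476] top z.045: [ 0.4978 -0.176   0.047 ] scene: [ 0.4982 -0.1754  0.047 ]
SB [334.8889 204.4583] 72 [324.5 235.5] 56 [ 0.5121 -0.2778  0.0452] top z.045: [ 0.5116 -0.277   0.047 ] scene: [ 0.5107 -0.2788  0.047 ]
LB [340.6364 164.1818] 66 [352.3265 215.2041] 49 [ 0.5999 -0.2939  0.0465] top z.045: [ 0.5996 -0.2935  0.047 ] scene: [ 0.5997 -0.2943  0.047 ]
jLB [ 0.6334 -0.1336  0.089 ] [ 0.6328 -0.1331  0.09  ] [ 0.6325 -0.1347  0.09  ]
jLG [ 0.5375 -0.0344  0.0887] [ 0.5372 -0.0343  0.09  ] [ 0.5362 -0.0358  0.09  ]
jSG [ 0.6619 -0.0136  0.0613] [ 0.6614 -0.0134  0.062 ] [ 0.6612 -0.0144  0.062 ]
jSB [0.569  0.1003 0.0688] [0.5677 0.1011 0.07  ] [0.5684 0.0981 0.07  ]
LGd [ 0.3918 -0.1744  0.019 ]
SGd [ 0.4975 -0.1759  0.019 ]
SBd [ 0.5113 -0.2783  0.019 ]
LBd [ 0.5993 -0.2931  0.019 ]
closed [0.4472 0.0632 0.083 ]
dish [ 0.4367 -0.0553  0.018 ]
```

All the points agree across both views: chip tops at about 47 mm and rims at about 89, 89, 61 and 69 mm, matching the text. The radii are all inside the reach. I'll start with the large blue lid at (0.5997, -0.2937). The yaw stays constant, and the tool axes in world are x=(-.898,.441), y=(.441,.898), z down.

Request:
send_rows --series '[[[-3.5,-3.5,0.3,0,0,0,0.2],[-3.5,-3.5,0.3,0,0,0,0.2],[-3.5,-3.5,0.3,0,0,0,0.2],[-3.5,-3.5,0.3,0,0,0,0.2],[-3.5,-3.5,0.3,0,0,0,0.2],[-3.5,-3.5,0.3,0,0,0,0.2],[-3.5,-3.5,0.3,0,0,0,0.2],[-3.5,-3.5,0.3,0,0,0,0.2],[-3.5,-3.5,0.3,0,0,0,0.2],[-3.5,-3.5,0.3,0,0,0,0.2]]]' --force 40

```text
time: 1.45
eef_pos: [0.4576, 0.1358, 0.2013]
tcp_rot: [0.226, 0.974, 0.0, 0.0]
contact_force: [-0.5, 0.2, -0.4]
opening: 0.6
finger_force: 0.0
```

```bash
cat >> h.py <<'E'
from scipy.spatial.transform import Rotation as Ro
def go(x,y,z):
    s=ctrl.get_state(); d=np.array([x,y,z])-s["eef_pos"]; q=Ro.from_quat(s["tcp_rot"])
    t=100*(q.inv().apply(d)); print("t",round(s["time"],2),"tcp",s["eef_pos"].round(4),"tool cm",t.round(2),"open",round(s["opening"],3),"tilt",q.as_matrix()[:2,2].round(4),"q1",s["qpos"].round(2))
E
python3 -c "
from h import *
go(.5997,-.2937,.12)
s=ctrl.read_camera('scene')
print(plane(s,(427,233),0))"
```

```text
t 1.45 tcp [0.4576 0.1358 0.2013] tool cm [-31.69 -32.28   8.13] open 0.6 tilt [0.0005 0.0001] q1 [ 0.08 -0.13  2.08  0.    1.2  -1.04]
[ 0.69663204 -0.43033921  0.        ]
```

Request:
send_rows --series '[[[-3.5,-3.6,0.3,0,0,0,0.2],[-3.5,-3.6,0.3,0,0,0,0.2],[-3.5,-3.6,0.3,0,0,0,0.2],[-3.5,-3.6,0.3,0,0,0,0.2],[-3.5,-3.6,0.3,0,0,0,0.2],[-3.5,-3.6,0.3,0,0,0,0.2],[-3.5,-3.6,0.3,0,0,0,0.2],[-3.5,-3.6,3.0,0,0,0,0.2],[-3.6,-3.5,3.0,0,0,0,0.2],[0,0,0,0,0,0,0.2]]]'

```text
time: 2.75
eef_pos: [0.5967, -0.2935, 0.115]
tcp_rot: [0.228, 0.974, 0.001, -0.004]
contact_force: [-1.3, 0.8, -0.7]
opening: 0.599
finger_force: 0.0
```

```bash
python3 -c "
from h import *
go(.5997,-.2937,.022)
for n in('top','scene'): cv2.imwrite(f'pics/{n}1.png',ctrl.read_camera(n)['img'][:,:,::-1])"
```

```text
t 2.75 tcp [ 0.5967 -0.2935  0.115 ] tool cm [-0.35  0.11  9.3 ] open 0.599 tilt [-0.0067  0.0043] q1 [-0.61  0.38  1.68 -0.    1.09 -1.72]
```

View pics/scene1.png

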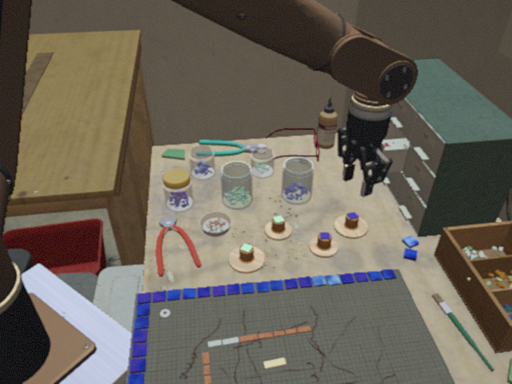

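The gripper hangs above the large blue lid, with its tips around (350-378, 165-190). I'll check the alignment after it settles.

```bash
python3 -c "
from h import *
c=ctrl.read_camera('scene'); go(.5997,-.2937,.022)
s=ctrl.get_state();p=s['eef_pos'];u=Ro.from_quat(s['tcp_rot']).as_matrix()[:,1]
for k in(-.033,0,.033): print(proj(c,p+k*u+[0,0,.005]))
cv2.imwrite('pics/s2.png',cv2.resize(c['img'][120:240,310:430,::-1],None,fx=5,fy=5))"
```

```text
t 2.9 tcp [ 0.5987 -0.2913  0.1208] tool cm [-0.19 -0.18  9.88] open 0.599 tilt [0.0003 0.0002] q1 [-0.61  0.37  1.68  0.    1.09 -1.72]
[366.40375047 193.77618343]
[356.04727443 184.68572522]
[346.20350059 176.0452944 ]
```

View pics/s2.png

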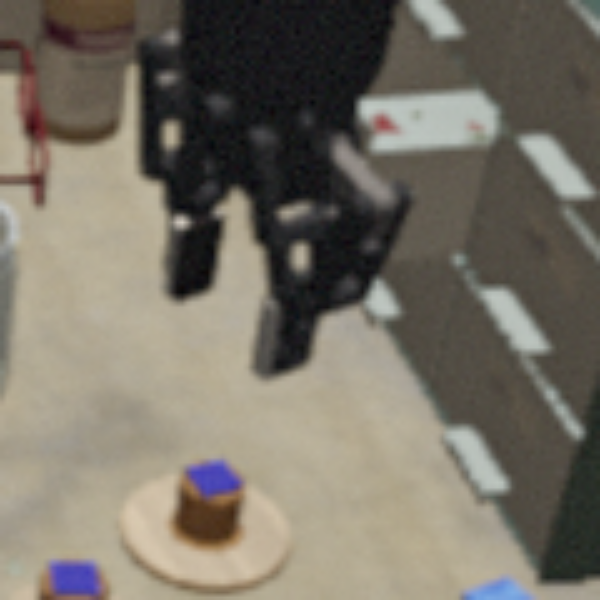

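The fingertips are at about (348,178) and (366,194), right where I predicted, so the calibration holds. Descending to grip.

Request:
send_rows --series '[[[-0.1,-0.1,3.0,0,0,0,0.2],[-0.1,-0.1,3.0,0,0,0,0.2],[0,0,2.4,0,0,0,0.2],[0,0,1.5,0,0,0,0.2],[0,0,0,0,0,0,0.2],[0,0,0,0,0,0,-0.5],[0,0,0,0,0,0,-1],[0,0,0,0,0,0,-1],[0,0,0,0,0,0,-1],[0,0,0,0,0,0,-1]]]'

```text
time: 4.15
eef_pos: [0.6007, -0.2953, 0.0234]
tcp_rot: [0.226, 0.974, -0.0, 0.002]
contact_force: [-1.4, 1.1, 5.7]
opening: 0.31
finger_force: 40.0
```

```bash
python3 -c "
from h import *
go(.6328,-.134,.17)"
```

```text
t 4.15 tcp [ 0.6007 -0.2953  0.0234] tool cm [  4.19  15.89 -14.68] open 0.31 tilt [ 0.0028 -0.0016] q1 [-0.61  0.5   1.71  0.    0.93 -1.72]
```

Gripped (opening 0.31, 40 N). Lifting, then moving over the large blue jar.

Request:
send_rows --series '[[[0,0,-2,0,0,0,-1],[0,0,-4,0,0,0,-1],[0,0,-4,0,0,0,-1],[0,0,-3,0,0,0,-1],[1.0,4.0,0,0,0,0,-1],[1.0,4.0,0,0,0,0,-1],[1.0,4.0,0,0,0,0,-1],[1.2,3.9,0,0,0,0,-1],[0,0,0,0,0,0,-1],[0,0,0,0,0,0,-1]]]'

```text
time: 5.4
eef_pos: [0.6318, -0.1337, 0.1518]
tcp_rot: [0.226, 0.974, -0.0, 0.0]
contact_force: [0.6, -0.3, -0.4]
opening: 0.31
finger_force: 39.6
```

```bash
python3 -c "
from h import *
go(.6328,-.134,.16)
t=ctrl.read_camera('top');s=ctrl.read_camera('scene')
a=cv2.resize(t['img'][110:200,215:315,::-1],None,fx=4,fy=4);b=cv2.resize(s['img'][120:210,250:350,::-1],None,fx=4,fy=4)
cv2.imwrite('pics/p3.png',np.hstack([a,b]))"
```

```text
t 5.4 tcp [ 0.6318 -0.1337  0.1518] tool cm [-0.1   0.01 -0.82] open 0.31 tilt [ 0.0002 -0.0006] q1 [-0.37  0.3   1.72 -0.    1.13 -1.48]
```

View pics/p3.png

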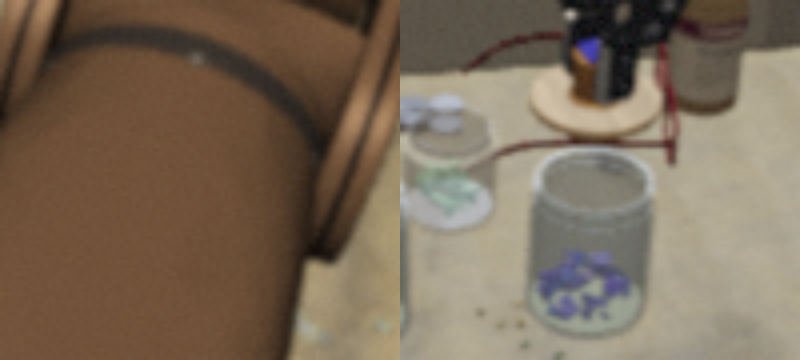

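The scene half shows the lid held level above the jar. Its disc is centred at about (596,98) in the composite and the jar rim at about (592,185). I'll check that offset numerically.

```bash
python3 -c "
from h import *
s=ctrl.read_camera('scene')
print(plane(s,(250+196.5/4-.4,120+97.5/4-.4),.146),plane(s,(250+193.5/4-.4,120+183/4-.4),.09))
go(.6328,-.134,.101)"
```

```text
[ 0.63104335 -0.13434298  0.146     ] [ 0.63236369 -0.13548932  0.09      ]
t 5.55 tcp [ 0.6317 -0.1346  0.1515] tool cm [-0.07  0.1   5.05] open 0.307 tilt [ 0.     -0.0003] q1 [-0.37  0.3   1.72 -0.    1.13 -1.48]
```

Request:
send_rows --series '[[[-0.1,0,2,0,0,0,-1],[0,0,1.5,0,0,0,-1],[0,0,0.8,0,0,0,-1],[0,0,0.4,0,0,0,-1],[0,0,0.2,0,0,0,-1],[0,0,0,0,0,0,-1]]]'

```text
time: 6.3
eef_pos: [0.6329, -0.1339, 0.1026]
tcp_rot: [0.226, 0.974, -0.0, 0.0]
contact_force: [0.2, 0.4, -0.3]
opening: 0.313
finger_force: 39.6
```

```bash
python3 -c "
from h import *
go(.6328,-.134,.101)"
```

```text
t 6.3 tcp [ 0.6329 -0.1339  0.1026] tool cm [ 0.01 -0.02  0.16] open 0.313 tilt [ 0.0003 -0.0001] q1 [-0.37  0.35  1.74 -0.    1.05 -1.48]
```

Request:
send_rows --series '[[[0,0,0.1,0,0,0,-1],[0,0,0,0,0,0,0.2],[0,0,0,0,0,0,0.2],[0,0,0,0,0,0,0.2],[0,0,-1,0,0,0,0.2],[0,0,-3,0,0,0,0.2],[0,0,-3,0,0,0,0.2],[1.1,-4.5,0,0,0,0,0.2],[1.1,-4.6,0,0,0,0,0.2],[1.1,-4.6,0,0,0,0,0.2]]]'

```text
time: 7.55
eef_pos: [0.5422, -0.2433, 0.1725]
tcp_rot: [0.226, 0.974, -0.0, 0.001]
contact_force: [0.4, -1.1, 0.3]
opening: 0.597
finger_force: 0.0
```

Request:
send_rows --series '[[[1.2,-4.6,0.0,0,0,0,0.2],[0,0,2,0,0,0,0.2],[0,0,2,0,0,0,0.2],[0,0,0,0,0,0,0.2],[0,0,0,0,0,0,0.2]]]'

```text
time: 8.18
eef_pos: [0.5123, -0.2774, 0.1311]
tcp_rot: [0.226, 0.974, 0.0, -0.0]
contact_force: [0.0, -1.0, -0.6]
opening: 0.6
finger_force: 0.0
```

```bash
python3 -c "
from h import *
go(.5115,-.278,.022)
s=ctrl.read_camera('scene');t=ctrl.read_camera('top')
ub,n=blob(chipmask(s['img'],'b'),298,160,14)
print(ub,n,plane(s,ub,.125))
ub,n=blob(chipmask(s['img'],'b'),324,235,11);print(ub,n,plane(s,ub,.047))
cv2.imwrite('pics/p4.png',np.hstack([cv2.resize(s['img'][130:270,240:380,::-1],None,fx=4,fy=4)]))"
```

```text
t 8.18 tcp [ 0.5123 -0.2774  0.1311] tool cm [ 0.04 -0.09 10.91] open 0.6 tilt [-0.0003  0.0003] q1 [-0.67  0.19  1.89  0.    1.07 -1.79]
[298.27777778 152.13888889] 36 [ 0.63142657 -0.13442947  0.125     ]
[324.5 235.5] 54 [ 0.5107072  -0.27881838  0.047     ]
```

View pics/p4.png

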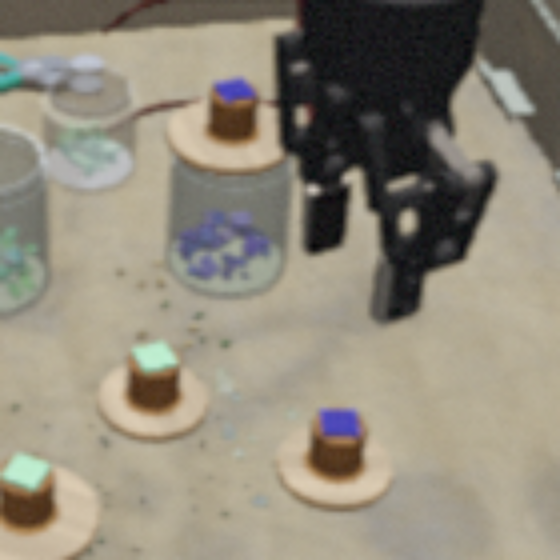

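The large blue lid sits level on its jar, with its chip at (0.631,-0.134). Next is the small blue lid.

Request:
send_rows --series '[[[0,-0.1,3.0,0,0,0,0.2],[0,0,3.0,0,0,0,0.2],[0,0,3,0,0,0,0.2],[0,0,1.9,0,0,0,0.2],[0,0,0,0,0,0,0.2],[0,0,0,0,0,0,0.2],[0,0,0,0,0,0,-1],[0,0,0,0,0,0,-1],[0,0,0,0,0,0,-1],[0,0,0,0,0,0,-1]]]'

```text
time: 9.52
eef_pos: [0.5122, -0.2799, 0.0239]
tcp_rot: [0.226, 0.974, -0.001, 0.001]
contact_force: [-0.8, -0.0, 6.0]
opening: 0.309
finger_force: 39.6
```

```bash
python3 -c "
from h import *
go(.5682,.0998,.18)"
```

```text
t 9.53 tcp [ 0.5122 -0.2799  0.0239] tool cm [ 11.68  36.54 -15.66] open 0.309 tilt [ 0.002  -0.0016] q1 [-0.67  0.34  1.93 -0.    0.87 -1.79]
```

Request:
send_rows --series '[[[0,0,-2,0,0,0,-1],[0,0,-4,0,0,0,-1],[0,0,-5,0,0,0,-1],[0,0,-4,0,0,0,-1],[1.3,4.0,0,0,0,0,-1],[1.3,4.1,0,0,0,0,-1],[1.3,4.1,0,0,0,0,-1],[1.3,4.1,0,0,0,0,-1],[1.3,4.1,0,0,0,0,-1],[1.3,4.1,0,0,0,0,-1]]]'

```text
time: 10.78
eef_pos: [0.5492, -0.0234, 0.1731]
tcp_rot: [0.226, 0.974, 0.0, 0.0]
contact_force: [0.4, -0.1, -0.1]
opening: 0.312
finger_force: 39.6
```

Request:
send_rows --series '[[[1.3,4.0,0,0,0,0,-1],[1.3,4.0,0,0,0,0,-1],[1.3,4.0,0,0,0,0,-1],[0,0,3,0,0,0,-1],[0,0,2,0,0,0,-1],[0,0,0,0,0,0,-1],[0,0,0,0,0,0,-1]]]'

```text
time: 11.65
eef_pos: [0.5677, 0.0995, 0.1231]
tcp_rot: [0.227, 0.974, 0.0, 0.0]
contact_force: [0.3, -0.4, 0.1]
opening: 0.307
finger_force: 39.6
```

```bash
python3 -c "
from h import *
go(.5682,.0998,.082)
t=ctrl.read_camera('top');s=ctrl.read_camera('scene')
cv2.imwrite('pics/p5.png',cv2.resize(s['img'][110:220,140:280,::-1],None,fx=5,fy=5))"
```

```text
t 11.65 tcp [0.5677 0.0995 0.1231] tool cm [-0.02  0.05  4.11] open 0.307 tilt [ 0.001 -0.   ] q1 [-0.    0.18  1.91 -0.    1.05 -1.12]
```

View pics/p5.png

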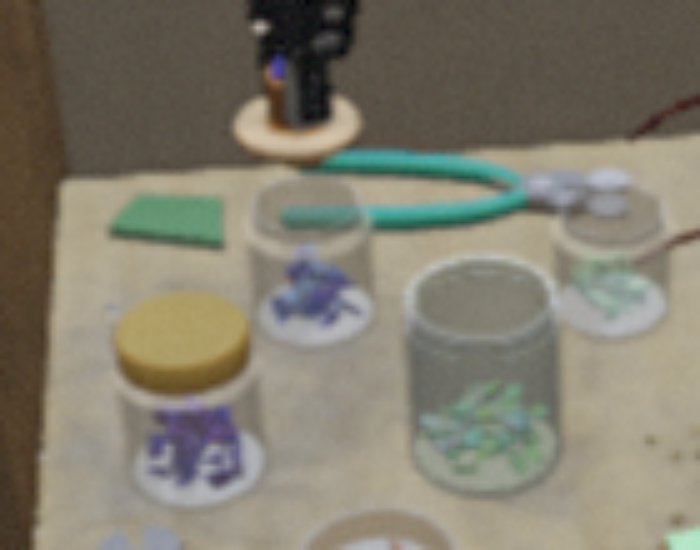

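The lid disc is centred at about (297,121) and the rim at about (311,209) in this crop. Casting both to world:

```bash
python3 -c "
from h import *
s=ctrl.read_camera('scene')
print(plane(s,(140+297/5-.4,110+121/5-.4),.118),plane(s,(140+310.5/5-.4,110+209/5-.4),.07))
go(.5682,.0998,.082)"
```

```text
[0.56740329 0.10060456 0.118     ] [0.56822668 0.09755582 0.07      ]
t 11.8 tcp [0.5681 0.0997 0.1237] tool cm [0.01 0.01 4.17] open 0.308 tilt [0.0022 0.    ] q1 [-0.    0.18  1.91  0.    1.05 -1.12]
```

Request:
send_rows --series '[[[-0.1,-0.1,1.5,0,0,0,-1],[0,0,1.2,0,0,0,-1],[0,0,0.8,0,0,0,-1],[0,0,0.4,0,0,0,-1],[0,0,0.2,0,0,0,-1],[0,0,0,0,0,0,-1]]]'

```text
time: 12.55
eef_pos: [0.5681, 0.0988, 0.082]
tcp_rot: [0.226, 0.974, 0.0, 0.0]
contact_force: [-0.9, 0.9, 2.5]
opening: 0.312
finger_force: 39.8
```

```bash
python3 -c "
from h import *
go(.5682,.098,.082)"
```

```text
t 12.55 tcp [0.5681 0.0988 0.082 ] tool cm [-0.05 -0.07  0.  ] open 0.312 tilt [0.0007 0.0001] q1 [-0.    0.24  1.93  0.    0.97 -1.12]
```

Seated at the expected height with a light contact force. Releasing and moving to the small green lid.

Request:
send_rows --series '[[[0,0,0,0,0,0,0.2],[0,0,0,0,0,0,0.2],[0,0,0,0,0,0,0.2],[0,0,-1,0,0,0,0.2],[0,0,-4,0,0,0,0.2],[0,0,-4,0,0,0,0.2],[-0.8,-4.0,0,0,0,0,0.2],[-0.8,-4.0,0,0,0,0,0.2],[-0.8,-4.0,0,0,0,0,0.2],[-0.8,-4.0,0,0,0,0,0.2]]]'

```text
time: 13.8
eef_pos: [0.5257, -0.0602, 0.1723]
tcp_rot: [0.226, 0.974, -0.0, 0.001]
contact_force: [0.6, 0.5, 0.2]
opening: 0.6
finger_force: 0.0
```

Request:
send_rows --series '[[[-0.8,-4.0,0,0,0,0,0.2],[-0.8,-4.0,0,0,0,0,0.2],[-1.0,-3.7,0,0,0,0,0.2],[0,0,3,0,0,0,0.2],[0,0,2,0,0,0,0.2],[0,0,0,0,0,0,0.2],[0,0,0,0,0,0,0.2]]]'

```text
time: 14.68
eef_pos: [0.4983, -0.1758, 0.1226]
tcp_rot: [0.226, 0.974, -0.0, 0.001]
contact_force: [0.4, 0.2, -0.3]
opening: 0.594
finger_force: 0.0
```

```bash
python3 -c "
from h import *
go(.4978,-.1757,.023)
s=ctrl.read_camera('scene');t=ctrl.read_camera('top')
cv2.imwrite('pics/p6.png',cv2.resize(s['img'][130:270,150:300,::-1],None,fx=4,fy=4))"
```

```text
t 14.68 tcp [ 0.4983 -0.1758  0.1226] tool cm [ 0.06 -0.01  9.96] open 0.594 tilt [ 0.0016 -0.001 ] q1 [-0.53  0.08  2.02 -0.    1.03 -1.65]
```

View pics/p6.png

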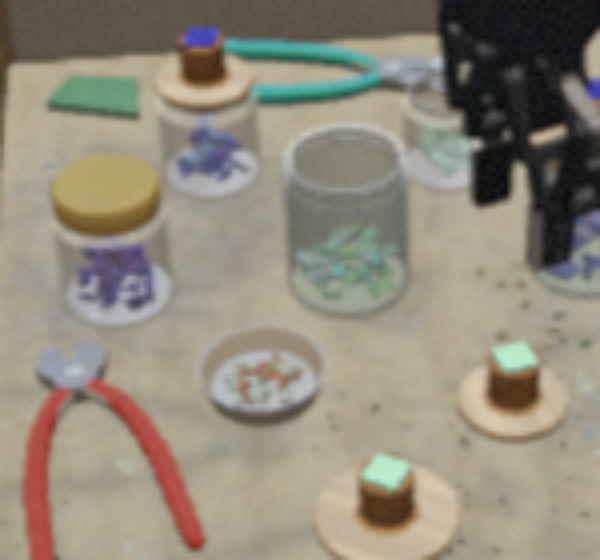

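The small blue lid sits level on its jar, with its knob at about (202,55) in the crop. Gripping the small green lid.

Request:
send_rows --series '[[[0.1,0,3.0,0,0,0,0.2],[0,0,3.0,0,0,0,0.2],[0,0,2.4,0,0,0,0.2],[0,0,1.5,0,0,0,0.2],[0,0,0,0,0,0,0.2],[0,0,0,0,0,0,0.2],[0,0,0,0,0,0,-1],[0,0,0,0,0,0,-1],[0,0,0,0,0,0,-1],[0,0,0,0,0,0,-1]]]'

```text
time: 16.02
eef_pos: [0.4976, -0.1755, 0.0236]
tcp_rot: [0.226, 0.974, -0.0, 0.001]
contact_force: [-1.1, 0.2, 5.8]
opening: 0.308
finger_force: 39.6
```

```bash
python3 -c "
from h import *
go(.6615,-.014,.18)"
```

```text
t 16.02 tcp [ 0.4976 -0.1755  0.0236] tool cm [ -7.62  21.72 -15.63] open 0.308 tilt [ 0.0018 -0.0009] q1 [-0.53  0.24  2.06  0.    0.84 -1.65]
```

Request:
send_rows --series '[[[0,0,-2,0,0,0,-1],[0,0,-4,0,0,0,-1],[0,0,-5,0,0,0,-1],[0,0,-4.6,0,0,0,-1],[-1.3,3.6,0,0,0,0,-1],[-1.3,3.6,0,0,0,0,-1],[-1.3,3.6,0,0,0,0,-1],[-1.3,3.6,0,0,0,0,-1],[-1.3,3.6,0,0,0,0,-1],[-1.1,3.7,0,0,0,0,-1]]]'

```text
time: 17.27
eef_pos: [0.661, -0.0129, 0.1774]
tcp_rot: [0.226, 0.974, -0.0, -0.001]
contact_force: [-0.1, 0.2, 0.5]
opening: 0.311
finger_force: 39.7
```

Request:
send_rows --series '[[[0,0,3,0,0,0,-1],[0,0,3,0,0,0,-1],[0,0,0,0,0,0,-1],[0,0,0,0,0,0,-1]]]'

```text
time: 17.77
eef_pos: [0.661, -0.014, 0.1191]
tcp_rot: [0.226, 0.974, 0.0, 0.0]
contact_force: [-0.1, 0.5, -0.2]
opening: 0.306
finger_force: 39.7
```

```bash
python3 -c "
from h import *
go(.6615,-.014,.0745)
s=ctrl.read_camera('scene')
cv2.imwrite('pics/p7.png',cv2.resize(s['img'][100:190,220:330,::-1],None,fx=5,fy=5))"
```

```text
t 17.77 tcp [ 0.661  -0.014   0.1191] tool cm [-0.04  0.02  4.46] open 0.306 tilt [ 0.0009 -0.0002] q1 [-0.17  0.36  1.7  -0.    1.08 -1.29]
```

View pics/p7.png

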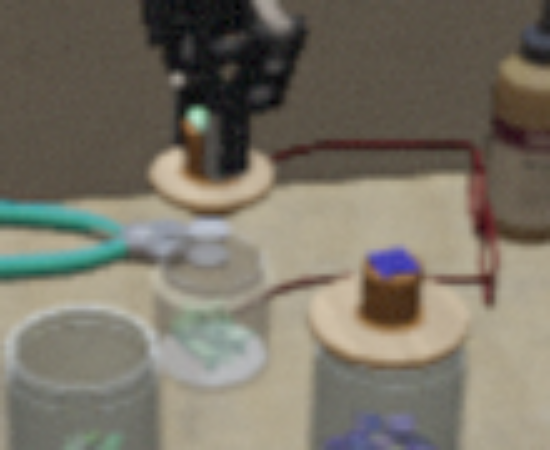

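The lid (centre at about (212,175)) hangs directly above the small green jar's rim (about (213,264)). Lowering.

Request:
send_rows --series '[[[0,0,1.5,0,0,0,-1],[0,0,1.4,0,0,0,-1],[0,0,0.9,0,0,0,-1],[0,0,0.4,0,0,0,-1],[0,0,0.2,0,0,0,-1],[0,0,0,0,0,0,-1]]]'

```text
time: 18.58
eef_pos: [0.661, -0.0137, 0.0746]
tcp_rot: [0.226, 0.974, 0.0, 0.0]
contact_force: [0.1, 0.4, -0.4]
opening: 0.311
finger_force: 39.7
```

```bash
python3 -c "
from h import *
go(.6615,-.014,.0740)"
```

```text
t 18.57 tcp [ 0.661  -0.0137  0.0746] tool cm [-0.06 -0.    0.06] open 0.311 tilt [0.0008 0.0001] q1 [-0.17  0.42  1.71  0.    1.01 -1.29]
```

Request:
send_rows --series '[[[0,0,0.1,0,0,0,-1],[0,0,0,0,0,0,0.2],[0,0,0,0,0,0,0.2],[0,0,0,0,0,0,0.2],[0,0,-1,0,0,0,0.2],[0,0,-4,0,0,0,0.2],[0,0,-5,0,0,0,0.2],[2.1,-3.3,0,0,0,0,0.2],[2.1,-3.3,0,0,0,0,0.2],[2.1,-3.3,0,0,0,0,0.2]]]'

```text
time: 19.82
eef_pos: [0.5597, -0.0755, 0.1744]
tcp_rot: [0.226, 0.974, -0.0, 0.001]
contact_force: [-0.3, -0.5, 0.2]
opening: 0.601
finger_force: 0.0
```

Request:
send_rows --series '[[[2.1,-3.3,0,0,0,0,0.2],[2.1,-3.3,0,0,0,0,0.2],[2.2,-3.3,0.5,0,0,0,0.2],[2.2,-3.3,1.5,0,0,0,0.2],[2.2,-3.1,3,0,0,0,0.2],[0,0,0,0,0,0,0.2],[0,0,0,0,0,0,0.2]]]'

```text
time: 20.7
eef_pos: [0.3925, -0.1741, 0.1246]
tcp_rot: [0.227, 0.974, -0.0, 0.001]
contact_force: [0.3, 0.7, 1.2]
opening: 0.599
finger_force: 0.0
```

```bash
python3 -c "
from h import *
go(.392,-.1742,.023)
s=ctrl.read_camera('scene')
ub,n=blob(chipmask(s['img'],'g'),246,247,11);print(ub,n,plane(s,ub,.047))
cv2.imwrite('pics/p8.png',cv2.resize(s['img'][120:270,170:330,::-1],None,fx=4,fy=4))"
```

```text
t 20.7 tcp [ 0.3925 -0.1741  0.1246] tool cm [ 0.07 -0.03 10.16] open 0.599 tilt [ 0.0022 -0.0013] q1 [-0.65 -0.16  2.25  0.    1.04 -1.77]
[246.07142857 247.        ] 84 [ 0.39208012 -0.17410547  0.047     ]
```

View pics/p8.png

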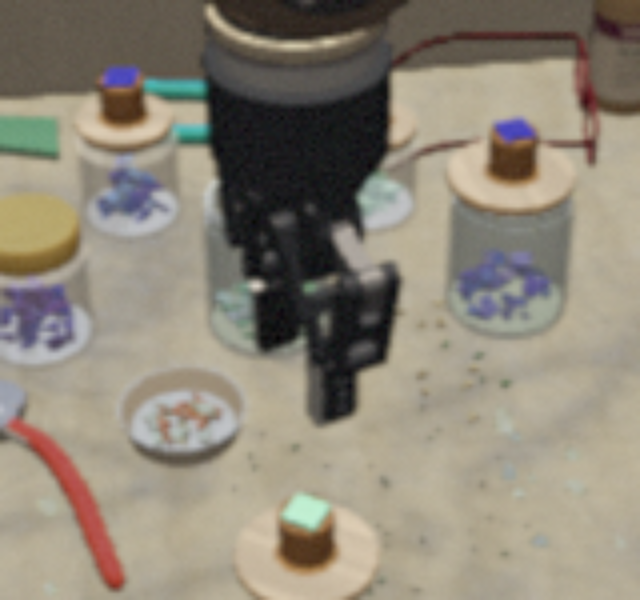

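The gripper is in line above the large green lid, and the small green lid is partly visible on its jar at about (400,130). Gripping.

Request:
send_rows --series '[[[0.1,0,3.0,0,0,0,0.2],[0,0,3.0,0,0,0,0.2],[0,0,2.6,0,0,0,0.2],[0,0,1.5,0,0,0,0.2],[0,0,0,0,0,0,0.2],[0,0,0,0,0,0,0.2],[0,0,0,0,0,0,-1],[0,0,0,0,0,0,-1],[0,0,0,0,0,0,-1],[0,0,0,0,0,0,-1]]]'

```text
time: 22.0
eef_pos: [0.3915, -0.1737, 0.0235]
tcp_rot: [0.227, 0.974, -0.0, 0.001]
contact_force: [-0.6, 1.3, 6.3]
opening: 0.307
finger_force: 39.8
```

```bash
python3 -c "
from h import *
go(.537,-.035,.18)"
```

```text
t 22.0 tcp [ 0.3915 -0.1737  0.0235] tool cm [ -6.96  18.86 -15.64] open 0.307 tilt [ 0.0017 -0.0011] q1 [-0.66  0.04  2.3   0.    0.81 -1.77]
```

Request:
send_rows --series '[[[0,0,-2,0,0,0,-1],[0,0,-4,0,0,0,-1],[0,0,-5,0,0,0,-1],[0,0,-4.6,0,0,0,-1],[-1.4,3.8,0,0,0,0,-1],[-1.4,3.8,0,0,0,0,-1],[-1.4,3.8,0,0,0,0,-1],[-1.4,3.8,0,0,0,0,-1],[-1.4,3.7,0,0,0,0,-1],[0,0,0,0,0,0,-1]]]'

```text
time: 23.25
eef_pos: [0.5377, -0.0328, 0.1778]
tcp_rot: [0.225, 0.974, 0.0, -0.0]
contact_force: [-0.5, -0.2, 0.6]
opening: 0.308
finger_force: 39.8
```

Request:
send_rows --series '[[[0,0,2,0,0,0,-1],[0,0,1,0,0,0,-1],[0,0,0,0,0,0,-1],[0,0,0,0,0,0,-1]]]'

```text
time: 23.75
eef_pos: [0.537, -0.0348, 0.1489]
tcp_rot: [0.227, 0.974, -0.0, 0.0]
contact_force: [0.6, -0.4, 0.2]
opening: 0.304
finger_force: 39.8
```

```bash
python3 -c "
from h import *
go(.537,-.035,.1025)
s=ctrl.read_camera('scene')
cv2.imwrite('pics/p9.png',cv2.resize(s['img'][110:220,180:310,::-1],None,fx=5,fy=5))"
```

```text
t 23.75 tcp [ 0.537  -0.0348  0.1489] tool cm [-0.01 -0.02  4.64] open 0.304 tilt [ 0.0008 -0.0003] q1 [-0.25  0.07  1.98 -0.    1.09 -1.37]
```

View pics/p9.png

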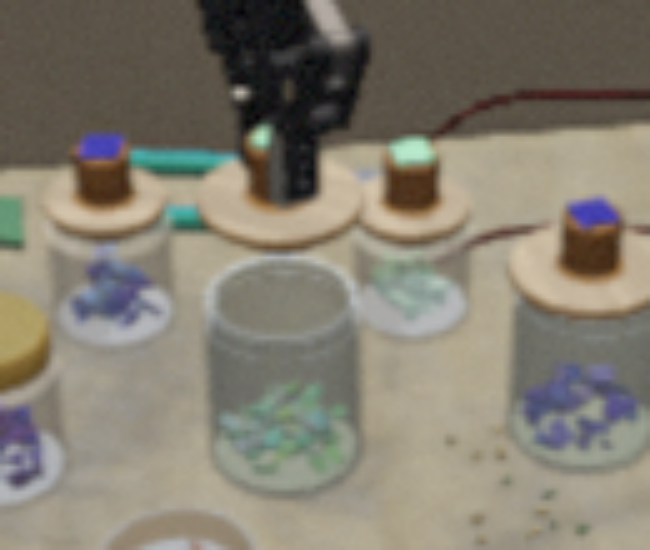

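The small green lid is seated level, and the large green lid hangs centred over its jar: disc at about (281,197), rim at about (283,297). Lowering and then releasing.

Request:
send_rows --series '[[[0,0,1.5,0,0,0,-1],[0,0,1.5,0,0,0,-1],[0,0,1.0,0,0,0,-1],[0,0,0.4,0,0,0,-1],[0,0,0.2,0,0,0,-1],[0,0,0,0,0,0,-1]]]'

```text
time: 24.55
eef_pos: [0.5371, -0.0344, 0.1025]
tcp_rot: [0.226, 0.974, -0.0, 0.0]
contact_force: [-0.5, 0.8, -0.5]
opening: 0.309
finger_force: 39.8
```

```bash
python3 -c "
from h import *
go(.537,-.035,.1015)"
```

```text
t 24.55 tcp [ 0.5371 -0.0344  0.1025] tool cm [-0.02 -0.06  0.1 ] open 0.309 tilt [ 0.0005 -0.0001] q1 [-0.25  0.13  2.01 -0.    1.   -1.37]
```

Request:
send_rows --series '[[[0,0,0.1,0,0,0,-1],[0,0,0,0,0,0,0.2],[0,0,0,0,0,0,0.2],[0,0,0,0,0,0,0.2],[0,0,-1,0,0,0,0.2],[0,0,-4,0,0,0,0.2],[0,0,-5,0,0,0,0.2],[-0.5,-4,0,0,0,0,0.2],[-0.5,-4,0,0,0,0,0.2],[-0.5,-4,0,0,0,0,0.2]]]'

```text
time: 25.8
eef_pos: [0.4972, -0.1497, 0.2025]
tcp_rot: [0.226, 0.974, -0.0, 0.001]
contact_force: [0.7, -0.7, -0.6]
opening: 0.601
finger_force: 0.0
```

Request:
send_rows --series '[[[-0.5,-4,0,0,0,0,0.2],[-0.5,-4,0,0,0,0,0.2],[-0.5,-4,0,0,0,0,0.2],[-0.5,-4,0,0,0,0,0.2],[0,0,0,0,0,0,0.2],[0,0,0,0,0,0,0.2]]]'

```text
time: 26.55
eef_pos: [0.4449, -0.3008, 0.2017]
tcp_rot: [0.227, 0.974, 0.0, 0.0]
contact_force: [0.5, 0.5, -0.4]
opening: 0.598
finger_force: 0.0
```

Run:
```python
from h import *
t=ctrl.read_camera('top');s=ctrl.read_camera('scene')
a=cv2.resize(t['img'][110:260,135:305,::-1],None,fx=2.3,fy=2.3);b=cv2.resize(s['img'][130:280,150:320,::-1],None,fx=2.3,fy=2.3)
cv2.imwrite('pics/p10.png',np.hstack([a,b]))
for n,k,j,z in [("LB",'b',(.6328,-.134),.125),("LG",'g',(.537,-.035),.125),("SG",'g',(.6615,-.014),.097),("SB",'b',(.5682,.099),.105)]:
    for nm,c in(('top',t),('scene',s)):
        u,m=blob(chipmask(c['img'],k),*proj(c,[*j,z]),7); print(n,nm,m,(plane(c,u,z)[:2]-j).round(4))
```

```text
LB top 80 [-0.0006  0.001 ]
LB scene 40 [-0.0006 -0.0007]
LG top 79 [0.0004 0.001 ]
LG scene 63 [0.0037 0.0039]
SG top 70 [0.0015 0.0015]
SG scene 39 [0.0012 0.0006]
SB top 80 [-0.0007  0.001 ]
SB scene 39 [-0.0017  0.0001]
```

View pics/p10.png

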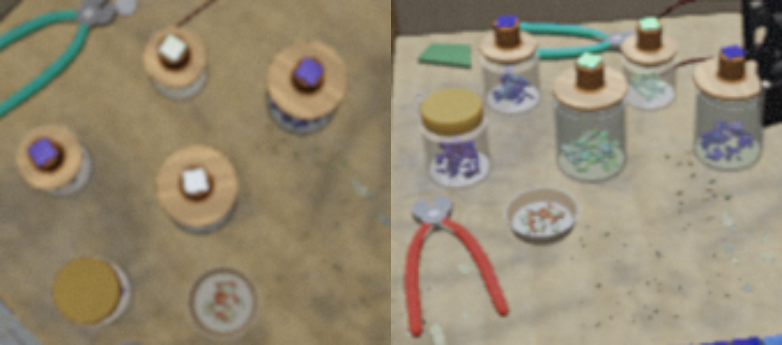

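Both views show all four lids level on the right jars, with the chips within about 2 mm of the jar centres. The one larger reading, large green in the scene view, comes from the blob window clipping the chip. The closed jar and dish haven't moved, so I'm handing in.

```bash
python3 -c "
from plant import ctrl
print(ctrl.sign_off())"
```

```text
the job is handed in; nothing more can be done
None
```

All four lids are on the jars of their size and colour, lying level in the last camera views, and I handed the job in at about 27 s of the 96 s allowed; no verdict came back.

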